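# Prime the red-capped lubricator

## Robot

A 6-joint arm with a two-finger parallel gripper is mounted at the origin on a cart in front of the work surface, level with it; the furniture and walls round the work are solid. World frame = base frame: x ahead of the robot, y to its left, z up, the work surface at z = 0. Lengths are in m, angles in rad, forces in N, time in s.
With the tool pointing down it reaches from about 0.275 to 0.875 m from the base axis. Payload 12.5 kg.
Tool frame: the origin (TCP) lies midway between the tips of the shut fingers; the grasp point (between the pads) lies 19 mm behind it; z points along the fingers, y is the line along which they close (so a half turn about z gives the same grasp; the last joint's range is limited). The gripper opens to 85 mm and grips with 20 to 120 N. Pads are 22 mm wide; open, the fingers measure 114 mm over their backs; the gripper's body (76 mm by 85 mm) begins 54 mm behind the grasp point. The pads swing forward as they close: fully open they stand 13 mm farther back than shut.
Start: joints at [-1.27, 0.351, 1.652, -0, 1.139, -0.085], TCP at [0.207, -0.51, 0.202] pointing down, gripper open.
Joint ranges: [-2.75, 2.75], [-0.79, 2.1], [0.01, 2.65], [-1.57, 4.71], [0.07, 3.14], [-2.87, 2.87]. Speed limits (rad/s): [2.22, 2.22, 2.79, 3.14, 3.14, 3.14].

## Interface

Orientations are given as a unit quaternion [w, x, y, z].
In Python, from cell import ctrl, cams gives the robot as it stands.
- The arm moves only by the tool move_arm, never from a script. Its argument "series" is a list of rows, each an object with "xyz": the shift along the tool's x, y, z as a fraction of full scale, a list of three; "roll": the turn about the tool's z as a fraction of full scale; "hand": the opening in per cent of the stroke, from 0 (shut) to 100 (fully open). In form: [{"xyz": [tx, ty, tz], "roll": roll, "hand": hand}, ...]. A call has 1 to 8 rows; each row shifts and turns the commanded pose from where the row before left it, along the tool's axes as they then stand; what a row does not reach is not made up. Full scale, the value 1, is 30 mm for a shift and 180 degrees for a turn. A row lasts 1/10 s, in which the tool goes at most 50 mm and 8.59 degrees, less where a joint would pass 70% of its speed; a pose out of reach is approached as far as the arm can. A call with a number of a shift or a turn outside -1 to 1 is refused whole. A call with a gripper value outside its range is refused whole. The fingers move at their own pace and stop on an object; "force" is the grip in N (left out, the last holds). Time passes only in rows, so rows that do not move let the fingers close. It gives the time, the measured TCP pose, the force, the opening and the grip force at its end, in the units of the state.
- ctrl.observe(): the state, without advancing time (a new reading comes with each control period).
- cams.get_image(name): name is "side" or "top"; returns (picture, depth): 384x512x3 uint8, red, green, blue; 384x512 float32, m along the optical axis (not along the pixel's ray), 0 where there is no reading.
- cams.camera_info(name): a dict with "fov_y" (degrees; the focal length in pixels is half the picture's height over the tangent of half this angle, whatever the lens; pixels are square), "cx", "cy" (the principal point, pixels), "cam_to_world" (4x4, takes a point from camera to world coordinates). Camera axes: x right, y up, looking along -z (the intrinsics and any distortion apply to the point x, -y, -z); pixel columns grow to the right and rows downward; lengths in m; the calibration is good to about 2 mm. A picture is of the moment at which its call begins. camera_info takes no time and is no camera call.
- ctrl.close_job(): hands the job in; it is judged then, once.
The state is a dict: "time_s": time; "q": joint angles; "qvel": joint speeds; "tau": joint torques, N m; "tool_pos": TCP position; "orientation": TCP orientation; "contact_force": force on the tool from outside, world axes, zero at the start; "moment": the same for the moment, N m; "opening": finger opening in m; "finger_force": force on a finger pad.
Only numpy, scipy, OpenCV 4.12 (cv2) and the standard library are available. Lean on these libraries where they do the work, as an engineer would, in place of code of your own. Each camera call takes 0.05 s, during which the arm holds its last target. There are 200 camera calls.

## Task

Prime the hand lubricator with the red cap: with the fingertips push its plunger all the way down and let it come all the way back up, again and again, until its yellow indicator pin pops fully out and shows its green band. Then let the plunger come up and move clear. Only press the red plunger: do not touch either pin, do not press the blue-capped lubricator, and leave both lubricators and the other things on the bench standing where they are.

Things in the scene. Friction and masses are not known exactly. Their poses are not given: they have to be found in the camera images.
- red_pump: Red-capped hand lubricator, 5 kg, standing loose on the bench. Origin: on the bench under the plunger axis, z up. Base plate 164 x 84 x 12; barrel of diameter 52, top 112 up, carries the plunger; 52 away along its -x an indicator tower of diameter 28, 82 high, holds the yellow pin; 52 away along +x an amber reservoir of diameter 45, 86 high; a brass outlet sticks out 44 to +y.
- red_plunger_top (a point): Centre of the top of the red mushroom cap (diameter 30, slightly domed) on the plunger; 150 mm over the bench when up, 135 when pressed to the stop. The cap stays above the pin even when the pin is out and the cap pressed.
- red_plunger (a joint): Stroke of the red plunger in m. 0 at the top, 0.015 pressed to the stop. A spring returns it: about 5 N starts it, about 13 N reaches the stop at 0.05 m/s; it comes back up in about 0.3 s.
- red_pin_tip (a point): Tip of the yellow indicator pin (diameter 11) of the red-capped lubricator; 88 mm over the bench when fully in, 124 when fully out.
- red_pin (a joint): How far its pin is out, in m: 0 fully in, 0.036 fully out. Starts between 0 and 0.010. Each full stroke ratchets it out by 0.005 to 0.008 and it stays there; at about 0.026 it pops the rest of the way by itself and shows a green band 9 mm high at its foot. Three to five full strokes are needed; half strokes count half, further strokes change nothing.
- blue_pump: Blue-capped hand lubricator, 5 kg, standing loose on the bench. Origin: on the bench under the plunger axis, z up. Base plate 164 x 84 x 12; barrel of diameter 52, top 112 up, carries the plunger; 52 away along its -x an indicator tower of diameter 28, 82 high, holds the yellow pin; 52 away along +x an amber reservoir of diameter 45, 86 high; a brass outlet sticks out 44 to +y. To be left alone.
- blue_plunger (a joint): Stroke of the blue plunger in m; works like the red one. To be left alone.
- blue_pin (a joint): How far the blue-capped lubricator's pin is out, in m. To be left alone.
- grease_tube: Bystander: dark blue and orange grease tube lying, 51 x 181 x 34; origin at the centre of its underside.
- marker: Bystander: black and white marker pen lying, 17 x 135 x 16; origin at the centre of its underside.
- gear_brass: Bystander: brass gear, diameter 26, 12 high; origin at the centre of its underside.
- bearing_big: Bystander: steel ball bearing, diameter 52, 15 high; origin at the centre of its underside.
- spanner_10: Bystander: steel spanner lying, 138 x 19 x 8; origin at the centre of its underside.
- oil_can: Bystander: white and red oil can with a thin spout, diameter 61, 150 high; origin at the centre of its underside.
Not all that is in view belongs to the job. What is shaped like the red_pump but pink is not meant.

How it is judged:
By the outcome, as a careful person would: the job done as asked, in the order asked, and still so for the second after the job is handed in, with the robot touching nothing.
It also fails if it takes over 45 s, if anything falls off the work surface, if the arm or the gripper's body presses on something with over 40 N, if the wrist force passes 120 N, or if a joint passes its speed limit or range.

## Working session

There is one attempt and no reset: what is moved stays moved. The work goes in short steps, Python scripts to look and compute and a tool call to move; the robot and the scene stay as the last step left them, time stands still between calls to the robot, and variables do not carry over. Pictures are saved under pics/ and viewed, at most 10 in all, crops included, and the job is handed in when it is done.

Besides the shell and the picture viewer there is one more tool, called after "Call:" by a JSON object that holds its "api" and its "payload", one argument or row to a line. move_arm: Moves the arm, as the interface text tells. Its arguments: {"type":"object","properties":{"series":{"type":"array","items":{"type":"object","properties":{"xyz":{"type":"array","items":{"type":"number"}},"roll":{"type":"number"},"hand":{"type":"number"}}}},"force":{"type":"number"}},"required":["series"]}

```bash
mkdir -p pics; cat > h.py <<'E'
import numpy as np, cv2
from cell import ctrl, cams
def grab(n,tag):
    im,d=cams.get_image(n); cv2.imwrite(f'pics/{tag}.png',im[:,:,::-1]); np.savez(f'pics/{tag}.npz',im=im,d=d); return im,d
def pts(n,d):
    i=cams.camera_info(n); h,w=d.shape; f=h/2/np.tan(np.radians(i['fov_y'])/2)
    v,u=np.mgrid[:h,:w]; P=np.stack([(u-i['cx'])/f*d,-(v-i['cy'])/f*d,-d,np.ones_like(d)],-1)
    return (P@np.array(i['cam_to_world']).T)[...,:3]
E
python3 - <<'E'
from h import *
for n in('top','side'):
    im,d=grab(n,n+'0'); i=cams.camera_info(n); print({k:v for k,v in i.items()})
    hsv=cv2.cvtColor(im,cv2.COLOR_RGB2HSV); P=pts(n,d)
    for c,(a,b) in dict(red=((0,110,60),(8,255,255)),red2=((165,80,60),(180,255,255)),yel=((22,120,90),(34,255,255)),blue=((100,120,50),(125,255,255))).items():
        k,l,s,ce=cv2.connectedComponentsWithStats(cv2.inRange(hsv,a,b))
        for j in range(1,k):
            if s[j,4]>25:
                m=(l==j)&(d>0); print(n,c,s[j],ce[j].round(0),np.median(P[m],0).round(3),P[m][:,2].max().round(3),np.median(hsv[l==j],0))
a=cv2.imread('pics/top0.png');b=cv2.imread('pics/side0.png')
cv2.imwrite('pics/both0.png',np.vstack([a,b])[:,:] if 0 else cv2.resize(np.hstack([a,b]),(800,300)))
E
```

```text
{'fov_y': 44.32167918193517, 'cx': 266.5408825984779, 'cy': 189.3887869031224, 'cam_to_world': array([[-0.06714404,  0.85837104, -0.50861659, -0.63186685],
       [-0.99770439, -0.05326093,  0.04182378, -0.03243716],
       [ 0.00881093,  0.51025722,  0.8599767 ,  1.92573372],
       [ 0.        ,  0.        ,  0.        ,  1.        ]])}
top red [420  71  18  21 228] [428.  81.] [ 0.823 -0.877  0.357] 0.381 [  2.  189.  124.5]
top red [ 42 101  36  38 213] [ 63. 113.] [0.915 0.838 0.125] 0.212 [  5. 202. 107.]
top red [   0  107   61   52 1452] [ 28. 133.] [0.779 0.959 0.16 ] 0.263 [  7. 214. 150.]
top red [153 120  24  26 492] [164. 132.] [0.872 0.372 0.01 ] 0.143 [  4. 149. 149.]
top red [180 126  14  23 131] [186. 136.] [0.701 0.235 0.198] 0.222 [  3. 167. 181.]
top red [129 135   9  13  85] [132. 141.] [0.716 0.485 0.159] 0.194 [  2. 187. 193.]
top red [191 136   7  11  50] [194. 142.] [0.68  0.197 0.167] 0.216 [  3. 165. 166.]
top red [109 138  12  15  68] [115. 146.] [0.677 0.561 0.172] 0.201 [  2.  157.5 155. ]
top red [  0 157  22  13 124] [ 12. 162.] [0.642 1.025 0.129] 0.1
[... 2917 characters left out ...]
12 262  11   5  29] [ 17. 264.] [0.721 0.557 0.188] 0.198 [  4. 137. 141.]
side red [  5 277   6  12  44] [  7. 283.] [0.7   0.603 0.177] 0.187 [  3.  140.5 140. ]
side red [199 310  40   7  49] [218. 313.] [0.356 0.349 0.013] 0.017 [  8. 155. 190.]
side red2 [285 142  16  27 176] [292. 155.] [ 0.508 -0.643  0.046] 0.11 [173.   92.  198.5]
side red2 [280 163   8   8  32] [283. 167.] [ 0.528 -0.584  0.013] 0.032 [171.5  84.  214. ]
side yel [  0 177  46  33 542] [ 20. 190.] [0.794 0.46  0.308] 0.311 [ 24. 233. 225.]
side blue [255  71   6  12  51] [257.  77.] [ 0.837 -0.993  0.328] 0.358 [111. 136.  94.]
side blue [197 193   8   6  38] [201. 195.] [0.577 0.043 0.148] 0.152 [110.  160.  207.5]
```

View pics/top0.png

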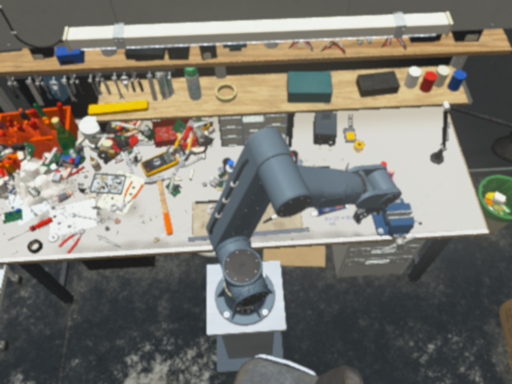

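View pics/side0.png

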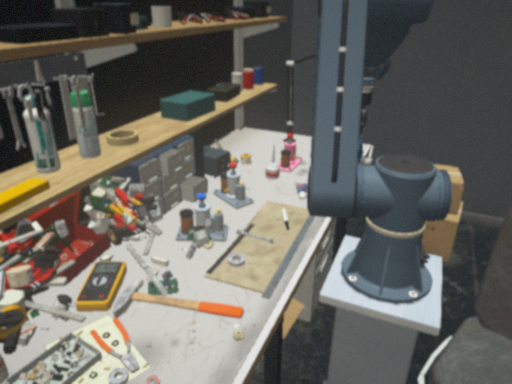

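Top: the arm hides the middle of the bench. Side, candidates: red cap at (232,164) on a grey pump, pink decoy at (291,150) with a reddish cap, blue-capped pump at (201,195); the oil can is probably at (272,170). I choose (232,164) and check it in a crop.

```bash
python3 - <<'E'
from h import *
z=np.load('pics/side0.npz'); im,d=z['im'],z['d']
cv2.imwrite('pics/crop0.png',cv2.resize(im[120:250,165:315,::-1],None,fx=4.6,fy=4.6,interpolation=cv2.INTER_CUBIC))
P=pts('side',d); hsv=cv2.cvtColor(im,cv2.COLOR_RGB2HSV)
m=np.zeros(d.shape,bool); m[155:215,212:262]=1
for nm,sel in dict(red=((hsv[...,0]<8)|(hsv[...,0]>172))&(hsv[...,1]>110),yel=(hsv[...,0]>20)&(hsv[...,0]<36)&(hsv[...,1]>100),amber=(hsv[...,0]>8)&(hsv[...,0]<19)&(hsv[...,1]>90)).items():
    for v,u in np.argwhere(m&sel): print(nm,u,v,hsv[v,u],P[v,u].round(3))
E
```

```text
red 230 162 [  5 125 145] [ 0.739 -0.472  0.045]
red 231 162 [  6 139 182] [ 0.614 -0.24   0.151]
red 232 162 [  6 146 198] [ 0.609 -0.24   0.152]
red 233 162 [  4 139 197] [ 0.607 -0.243  0.151]
red 234 162 [  2 124 193] [ 0.602 -0.242  0.152]
red 235 162 [  2 112 176] [ 0.602 -0.25   0.149]
red 230 163 [  3 151 183] [ 0.611 -0.227  0.152]
red 231 163 [  3 162 214] [ 0.607 -0.226  0.153]
red 232 163 [  2 165 222] [ 0.607 -0.235  0.15 ]
red 233 163 [  2 165 223] [ 0.604 -0.237  0.149]
red 234 163 [  1 161 218] [ 0.599 -0.236  0.151]
red 235 163 [  1 146 205] [ 0.597 -0.239  0.15 ]
red 230 164 [  1 154 196] [ 0.612 -0.228  0.147]
red 231 164 [  2 175 221] [ 0.606 -0.226  0.149]
red 232 164 [  1 181 225] [ 0.603 -0.227  0.149]
red 233 164 [  1 177 226] [ 0.598 -0.226  0.151]
red 234 164 [  1 172 221] [ 0.595 -0.228  0.15 ]
red 235 164 [  1 157 203] [ 0.592 -0.23   0.15 ]
red 230 165 [  2 150 179] [ 0.611 -0.226  0.144]
red 231 165 [  1 173 200] [ 0.607 -0.226  0.145]
red 232 165 [  1 181 211] [ 0.602 -0.224  0.147]
red 233 165 [  1 175 210] [ 0.596 -0.222  0.149]
red 234 165 [  2 174 1
[... 4570 characters left out ...]
 [ 16 123 137] [ 0.646 -0.238  0.033]
amber 225 189 [ 18 128 149] [ 0.622 -0.202  0.053]
amber 226 189 [ 18 131 162] [ 0.621 -0.209  0.051]
amber 228 189 [ 18 108 172] [ 0.613 -0.209  0.052]
amber 223 190 [ 14 117 129] [ 0.63  -0.201  0.048]
amber 224 190 [ 18 134 148] [ 0.627 -0.204  0.047]
amber 225 190 [ 18 140 159] [ 0.621 -0.201  0.05 ]
amber 226 190 [ 18 128 163] [ 0.619 -0.205  0.049]
amber 228 190 [ 18 109 157] [ 0.613 -0.209  0.048]
amber 223 191 [ 16 108 120] [ 0.654 -0.244  0.02 ]
amber 224 191 [ 17 120 138] [ 0.626 -0.201  0.044]
amber 225 191 [ 18 116 143] [ 0.621 -0.201  0.046]
amber 226 191 [ 18 113 144] [ 0.617 -0.201  0.046]
amber 227 191 [ 17 100 140] [ 0.616 -0.207  0.044]
```

View pics/crop0.png

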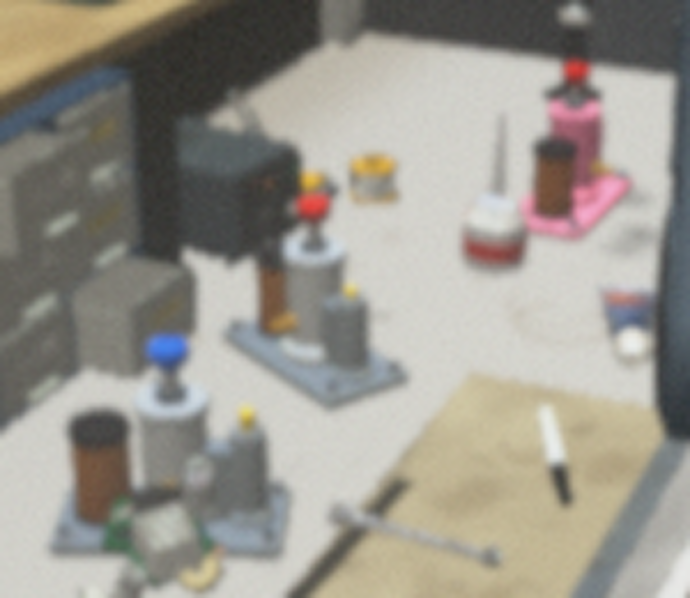

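The crop shows the red cap on the grey pump at (232,164), with its yellow pin at (241,183). The axis is at about (0.604,-0.236) with top z 0.150. The pin at (0.558,-0.212) is 52 mm away, which matches. Pink, oil can and blue are excluded.

```bash
cat > g.py <<'E'
from h import *
from scipy.spatial.transform import Rotation as R
import sys
def rel(t):
    s=ctrl.observe(); q=s['orientation']; r=R.from_quat([q[1],q[2],q[3],q[0]])
    print(s['time_s'],np.round(s['tool_pos'],4),np.round(s['contact_force'],1),s['opening']); print(r.as_matrix().round(3)); print('units',(r.inv().apply(np.array(t)-s['tool_pos'])/.03).round(3))
if __name__=='__main__': rel([float(a) for a in sys.argv[1:4]])
E
python3 g.py 0.604 -0.236 0.2
```

```text
0.1 [ 0.2069 -0.5093  0.2016] [0.4 0.5 1. ] 0.08525292718076385
[[ 0.926  0.376 -0.   ]
 [ 0.376 -0.926  0.001]
 [ 0.    -0.001 -1.   ]]
units [15.691 -3.459  0.059]
```

Call:
{"api": "move_arm", "payload": {
  "series": [
    {"xyz":[0.5,-0.1,-0.3],"roll":0,"hand":0},
    {"xyz":[0.9,-0.2,-0.3],"roll":0,"hand":0},
    {"xyz":[0.9,-0.2,0],"roll":0,"hand":0},
    {"xyz":[0.9,-0.2,0],"roll":0,"hand":0},
    {"xyz":[0.9,-0.2,0],"roll":0,"hand":0},
    {"xyz":[0.9,-0.2,0],"roll":0,"hand":0},
    {"xyz":[0.9,-0.2,0],"roll":0,"hand":0},
    {"xyz":[0.9,-0.2,0],"roll":0,"hand":0}
  ],
  "force": 40
}}

```text
time_s: 0.9
tool_pos: [0.3805, -0.3896, 0.2206]
orientation: [0.0, 0.981, 0.192, 0.0]
contact_force: [-0.6, 0.0, -0.0]
opening: -0.0001
finger_force: 0.0
```

Call:
{"api": "move_arm", "payload": {
  "series": [
    {"xyz":[0.9,-0.2,0],"roll":0,"hand":0},
    {"xyz":[0.9,-0.2,0],"roll":0,"hand":0},
    {"xyz":[0.9,-0.2,0],"roll":0,"hand":0},
    {"xyz":[0.9,-0.2,0],"roll":0,"hand":0},
    {"xyz":[0.9,-0.2,0],"roll":0,"hand":0},
    {"xyz":[0.9,-0.2,0],"roll":0,"hand":0},
    {"xyz":[0.9,-0.2,0],"roll":0,"hand":0},
    {"xyz":[0.5,-0.2,0],"roll":0,"hand":0}
  ]
}}

```text
time_s: 1.7
tool_pos: [0.5516, -0.2679, 0.2204]
orientation: [-0.0, 0.981, 0.192, 0.0]
contact_force: [-1.1, 0.3, 0.2]
opening: 0.0
finger_force: 0.0
```

```bash
python3 - <<'E'
from h import *
from g import rel
rel([.604,-.236,.165])
for n in('side','top'):
    im,d=grab(n,n+'1'); P=pts(n,d); hsv=cv2.cvtColor(im,cv2.COLOR_RGB2HSV)
    m=((hsv[...,0]<8)|(hsv[...,0]>174))&(hsv[...,1]>110)&(abs(P[...,0]-.604)<.04)&(abs(P[...,1]+.236)<.04)&(P[...,2]>.1)
    a=np.argwhere(m); print(n,len(a),a.mean(0) if len(a) else '',P[m].min(0),P[m].max(0),np.median(P[m],0))
a=cv2.imread('pics/side1.png')[120:220,180:290]; b=cv2.imread('pics/top1.png')[90:210,230:362]
cv2.imwrite('pics/c1.png',np.hstack([cv2.resize(a,(396,360)),cv2.resize(b,(396,360))]))
E
```

```text
1.7 [ 0.5516 -0.2679  0.2204] [-1.1  0.3  0.2] 3.693406575213075e-05
[[ 0.926  0.378  0.   ]
 [ 0.378 -0.926  0.   ]
 [ 0.    -0.    -1.   ]]
units [ 2.019 -0.324  1.847]
side 30 [164.2 232.5] [ 0.59155914 -0.2529589   0.13728828] [ 0.61745242 -0.22209832  0.15319059] [ 0.60281224 -0.22864988  0.1480713 ]
top 12 [155.08333333 290.66666667] [ 0.58279028 -0.24984144  0.13952874] [ 0.61231577 -0.23262319  0.15976103] [ 0.59201467 -0.24167297  0.14809461]
```

View pics/c1.png

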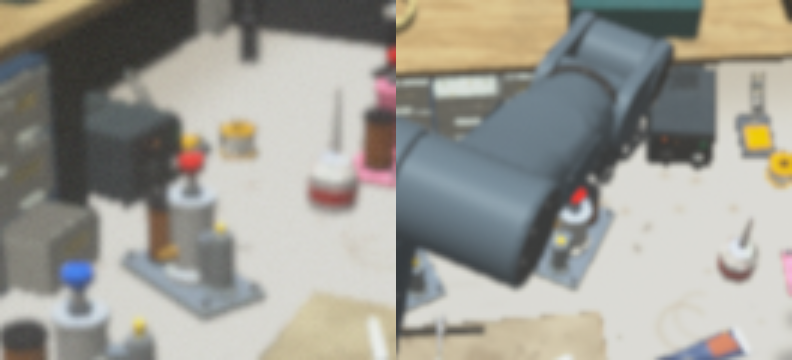

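Side shows the cap at (232,164), still at z 0.15, with the shut gripper above. Top shows the cap at about (291,155), partly hidden. The axis estimate holds, so I move over it.

Call:
{"api": "move_arm", "payload": {
  "series": [
    {"xyz":[0.6,-0.1,0],"roll":0,"hand":0},
    {"xyz":[0.6,-0.1,0.2],"roll":0,"hand":0},
    {"xyz":[0.5,-0.1,0.5],"roll":0,"hand":0},
    {"xyz":[0.3,0,0.5],"roll":0,"hand":0},
    {"xyz":[0,0,0.6],"roll":0,"hand":0},
    {"xyz":[0,0,0],"roll":0,"hand":0}
  ]
}}

```text
time_s: 2.4
tool_pos: [0.6009, -0.238, 0.162]
orientation: [-0.002, 0.981, 0.192, -0.002]
contact_force: [0.8, -0.1, -0.7]
opening: 0.0002
finger_force: 0.0
```

```bash
python3 - <<'E'
from h import *
from g import rel
rel([.603,-.236,.165])
for n in('side','top'): im,d=grab(n,n+'2')
a=cv2.imread('pics/side2.png')[110:210,180:290]; b=cv2.imread('pics/top2.png')[90:210,230:362]
cv2.imwrite('pics/c2.png',np.hstack([cv2.resize(a,(396,360)),cv2.resize(b,(396,360))]))
E
```

```text
2.4 [ 0.6009 -0.238   0.162 ] [ 0.8 -0.1 -0.7] 0.00022482173624569418
[[ 0.926  0.377 -0.006]
 [ 0.377 -0.926  0.003]
 [-0.004 -0.004 -1.   ]]
units [ 0.089 -0.036 -0.099]
```

View pics/c2.png

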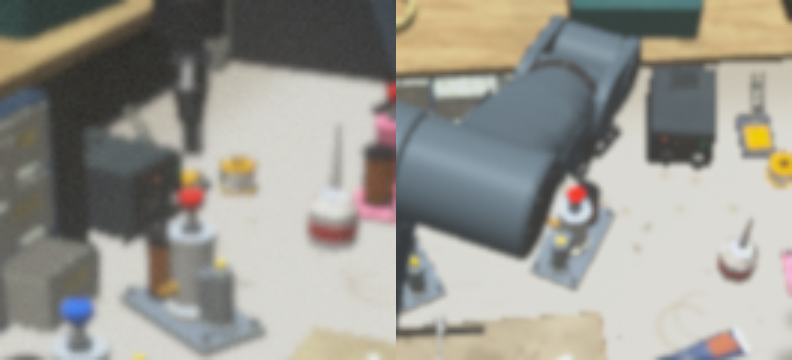

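```bash
python3 - <<'E'
from h import *
for n in('side','top'):
    i=cams.camera_info(n); print([k for k in i]); f=192/np.tan(np.radians(i['fov_y'])/2); T=np.linalg.inv(i['cam_to_world'])
    for p in([.601,-.238,.162],[.603,-.236,.15],[.603,-.236,.135]):
        c=T@np.r_[p,1]; print(n,p,(i['cx']-f*c[0]/c[2]).round(1),(i['cy']+f*c[1]/c[2]).round(1),-c[2].round(3))
z=np.load('pics/side2.npz'); P=pts('side',z['d'])
for v in range(138,168,2): print(v,[tuple(P[v,u].round(3)) for u in(231,233,235)],z['im'][v,233])
E
python3 - <<'E'
import cv2
b=cv2.imread('pics/side2.png')[130:180,205:265]
cv2.imwrite('pics/c3.png',cv2.resize(b,(600,500),interpolation=cv2.INTER_NEAREST))
E
```

```text
['fov_y', 'cx', 'cy', 'cam_to_world']
side [0.601, -0.238, 0.162] 233.7 159.9 1.486
side [0.603, -0.236, 0.15] 233.0 163.0 1.49
side [0.603, -0.236, 0.135] 233.1 166.7 1.496
['fov_y', 'cx', 'cy', 'cam_to_world']
top [0.601, -0.238, 0.162] 289.9 152.3 2.152
top [0.603, -0.236, 0.15] 289.3 153.5 2.164
top [0.603, -0.236, 0.135] 289.2 155.4 2.177
138 [(np.float64(0.586), np.float64(-0.19), np.float64(0.264)), (np.float64(0.581), np.float64(-0.196), np.float64(0.263)), (np.float64(0.574), np.float64(-0.197), np.float64(0.264))] [65 62 61]
140 [(np.float64(0.599), np.float64(-0.215), np.float64(0.247)), (np.float64(0.59), np.float64(-0.214), np.float64(0.249)), (np.float64(0.578), np.float64(-0.205), np.float64(0.253))] [71 67 66]
142 [(np.float64(0.594), np.float64(-0.206), np.float64(0.243)), (np.float64(0.589), np.float64(-0.211), np.float64(0.242)), (np.float64(0.583), np.float64(-0.214), np.float64(0.242))] [68 68 66]
144 [(np.float64(0.602), np.float64(-0.221), np.float64(0.23)), (np.float64(0.599), np.float64(-0.23), np.float64(0.227)), (np.float64(0.594), np.float64(-0.237), np.fl
[... 1499 characters left out ...]
t64(-0.558), np.float64(0.018)), (np.float64(0.767), np.float64(-0.577), np.float64(0.012))] [182 148  79]
162 [(np.float64(0.614), np.float64(-0.241), np.float64(0.15)), (np.float64(0.607), np.float64(-0.243), np.float64(0.151)), (np.float64(0.603), np.float64(-0.251), np.float64(0.149))] [201 107  90]
164 [(np.float64(0.609), np.float64(-0.23), np.float64(0.147)), (np.float64(0.601), np.float64(-0.232), np.float64(0.148)), (np.float64(0.595), np.float64(-0.236), np.float64(0.147))] [228  74  66]
166 [(np.float64(0.603), np.float64(-0.22), np.float64(0.144)), (np.float64(0.597), np.float64(-0.223), np.float64(0.144)), (np.float64(0.591), np.float64(-0.229), np.float64(0.143))] [167  64  58]
```

View pics/c3.png

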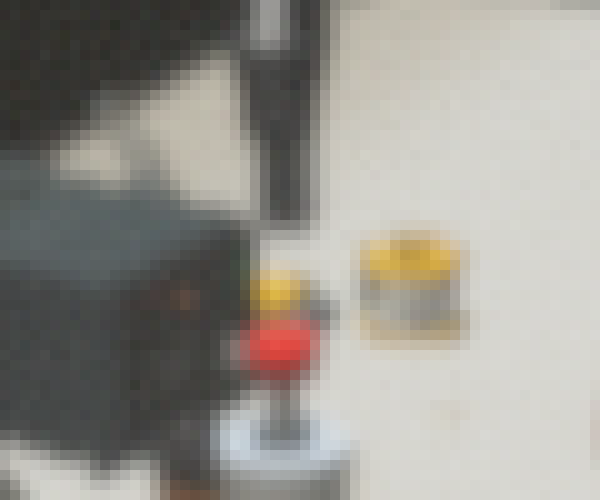

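The fingertips show at z about 0.194 (pixel (233,152)), although the reported TCP is 0.162. I check whether this is lag or an offset.

```bash
python3 - <<'E'
from h import *
s=ctrl.observe(); print(s['time_s'],s['tool_pos'],s['contact_force'])
im,d=grab('side','side3')
for t in('side1','side2','side3'):
    d=np.load(f'pics/{t}.npz')['d']; P=pts('side',d)
    c=[.5516,-.268] if t=='side1' else [.601,-.238]
    m=(np.hypot(P[...,0]-c[0],P[...,1]-c[1])<.035)&(P[...,2]>.155)
    a=np.argwhere(m); k=np.argsort(P[m][:,2])[:5]; print(t,a[k].tolist(),P[m][k].round(3).tolist())
s=ctrl.observe(); print(s['time_s'],s['tool_pos'])
E
```

```text
2.5 [ 0.60201449 -0.23892592  0.16537496] [0.45121371 1.0981793  0.09462652]
side1 [[137, 250], [137, 249], [137, 248], [137, 247], [136, 246]] [[0.549, -0.27, 0.249], [0.55, -0.264, 0.251], [0.552, -0.259, 0.252], [0.553, -0.253, 0.253], [0.561, -0.26, 0.254]]
side2 [[152, 231], [152, 233], [152, 234], [152, 232], [152, 235]] [[0.609, -0.234, 0.194], [0.602, -0.235, 0.194], [0.597, -0.234, 0.196], [0.604, -0.23, 0.196], [0.593, -0.234, 0.196]]
side3 [[151, 231], [151, 234], [151, 232], [151, 235], [150, 236]] [[0.61, -0.234, 0.197], [0.598, -0.236, 0.199], [0.604, -0.232, 0.199], [0.593, -0.234, 0.2], [0.594, -0.243, 0.201]]
2.55 [ 0.60230972 -0.23915982  0.1662405 ]
```

The offset is consistent: the real tips sit about 31 mm above the reported TCP. I will feel for contact with small steps.

Call:
{"api": "move_arm", "payload": {
  "series": [
    {"xyz":[0.06,-0.08,0.4],"roll":0,"hand":0},
    {"xyz":[0,0,0.4],"roll":0,"hand":0},
    {"xyz":[0,0,0.3],"roll":0,"hand":0},
    {"xyz":[0,0,0.1],"roll":0,"hand":0},
    {"xyz":[0,0,0],"roll":0,"hand":0},
    {"xyz":[0,0,0],"roll":0,"hand":0}
  ]
}}

```text
time_s: 3.15
tool_pos: [0.6032, -0.2362, 0.1304]
orientation: [0.0, 0.981, 0.192, 0.0]
contact_force: [1.2, -0.1, 0.0]
opening: 0.0001
finger_force: 0.0
```

Call:
{"api": "move_arm", "payload": {
  "series": [
    {"xyz":[0,0,0.1],"roll":0,"hand":0},
    {"xyz":[0,0,0.1],"roll":0,"hand":0}
  ]
}}

```text
time_s: 3.35
tool_pos: [0.6031, -0.2361, 0.1243]
orientation: [0.0, 0.981, 0.192, 0.0]
contact_force: [-0.5, -0.4, -0.0]
opening: -0.0002
finger_force: 0.0
```

Call:
{"api": "move_arm", "payload": {
  "series": [
    {"xyz":[0,0,0.1],"roll":0,"hand":0},
    {"xyz":[0,0,0],"roll":0,"hand":0}
  ]
}}

```text
time_s: 3.55
tool_pos: [0.6031, -0.2361, 0.121]
orientation: [0.0, 0.981, 0.192, 0.0]
contact_force: [-0.5, -1.1, 0.2]
opening: -0.0001
finger_force: 0.0
```

```bash
python3 - <<'E'
from h import *
s=ctrl.observe(); print(s['time_s'],s['tool_pos'],s['contact_force'])
im,d=grab('side','side4')
b=im[135:185,205:265,::-1]
cv2.imwrite('pics/c4.png',cv2.resize(b,(600,500),interpolation=cv2.INTER_CUBIC))
E
```

```text
3.55 [ 0.60305033 -0.23607713  0.12104176] [-0.53167247 -1.09329778  0.17166484]
```

View pics/c4.png

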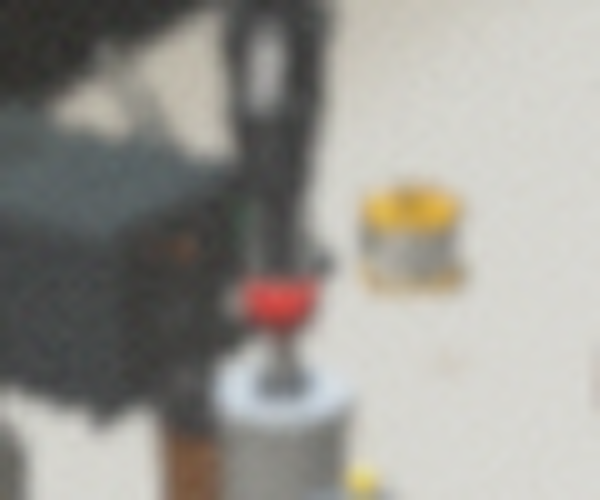

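The tips are centred just above the cap (pixel (233,163)) with no contact yet. Now the first stroke, gently, to find the force and the stop.

Call:
{"api": "move_arm", "payload": {
  "series": [
    {"xyz":[0,0,0.1],"roll":0,"hand":0},
    {"xyz":[0,0,0.1],"roll":0,"hand":0}
  ]
}}

```text
time_s: 3.8
tool_pos: [0.6032, -0.2362, 0.116]
orientation: [0.0, 0.981, 0.192, 0.0]
contact_force: [-4.0, 1.5, 10.2]
opening: 0.0001
finger_force: 5.3
```

Call:
{"api": "move_arm", "payload": {
  "series": [
    {"xyz":[0,0,0.1],"roll":0,"hand":0},
    {"xyz":[0,0,0.1],"roll":0,"hand":0}
  ]
}}

```text
time_s: 4.0
tool_pos: [0.6032, -0.2362, 0.1103]
orientation: [0.0, 0.981, 0.192, 0.0]
contact_force: [-4.5, 1.9, 12.1]
opening: 0.0001
finger_force: 6.3
```

Call:
{"api": "move_arm", "payload": {
  "series": [
    {"xyz":[0,0,0.1],"roll":0,"hand":0},
    {"xyz":[0,0,0.05],"roll":0,"hand":0}
  ]
}}

```text
time_s: 4.2
tool_pos: [0.6033, -0.2362, 0.1059]
orientation: [0.0, 0.981, 0.192, 0.0]
contact_force: [-4.4, 2.2, 13.4]
opening: -0.0
finger_force: 6.6
```

Call:
{"api": "move_arm", "payload": {
  "series": [
    {"xyz":[0,0,0.05],"roll":0,"hand":0}
  ]
}}

```text
time_s: 4.3
tool_pos: [0.6035, -0.2363, 0.1056]
orientation: [0.001, 0.981, 0.192, 0.001]
contact_force: [-11.2, 4.0, 31.3]
opening: -0.0002
finger_force: 15.8
```

Call:
{"api": "move_arm", "payload": {
  "series": [
    {"xyz":[0,0,0.05],"roll":0,"hand":0}
  ]
}}

```text
time_s: 4.4
tool_pos: [0.6036, -0.2364, 0.1055]
orientation: [0.001, 0.981, 0.192, 0.001]
contact_force: [-16.1, 5.9, 43.3]
opening: 0.0003
finger_force: 21.5
```

Call:
{"api": "move_arm", "payload": {
  "series": [
    {"xyz":[0,0,0],"roll":0,"hand":0}
  ]
}}

```text
time_s: 4.5
tool_pos: [0.6035, -0.2363, 0.1056]
orientation: [0.001, 0.981, 0.192, 0.001]
contact_force: [-12.7, 5.5, 34.0]
opening: 0.0002
finger_force: 16.6
```

The stop is at reported z 0.1056: the force jumps there, about 15 mm below contact. Now I release and check.

Call:
{"api": "move_arm", "payload": {
  "series": [
    {"xyz":[0,0,-0.4],"roll":0,"hand":0},
    {"xyz":[0,0,-0.3],"roll":0,"hand":0},
    {"xyz":[0,0,0],"roll":0,"hand":0},
    {"xyz":[0,0,0],"roll":0,"hand":0},
    {"xyz":[0,0,0],"roll":0,"hand":0},
    {"xyz":[0,0,0],"roll":0,"hand":0}
  ]
}}

```text
time_s: 5.1
tool_pos: [0.6027, -0.2359, 0.1218]
orientation: [-0.0, 0.981, 0.192, -0.0]
contact_force: [-0.4, 0.6, -1.0]
opening: 0.0003
finger_force: 0.0
```

```bash
cat > pin.py <<'E'
from h import *
import sys
im,d=grab('side',sys.argv[1]); P=pts('side',d); hsv=cv2.cvtColor(im,cv2.COLOR_RGB2HSV)
w=np.zeros(d.shape,bool); w[165:200,236:247]=1
for nm,(a,b) in dict(yel=(19,34),green=(40,90)).items():
    m=w&(hsv[...,0]>=a)&(hsv[...,0]<=b)&(hsv[...,1]>75); r=np.argwhere(m)
    print(nm,len(r),r.min(0) if len(r) else '',r.max(0) if len(r) else '',P[m][:,2].max().round(3) if len(r) else '', np.median(P[m],0).round(3) if len(r) else '')
w=np.zeros(d.shape,bool); w[150:180,222:245]=1
m=w&((hsv[...,0]<8)|(hsv[...,0]>174))&(hsv[...,1]>110); r=np.argwhere(m); print('cap',len(r),r.mean(0).round(1),P[m].max(0).round(3))
E
python3 pin.py side5
```

```text
yel 7 [180 240] [183 241] 0.097 [ 0.561 -0.209  0.092]
green 0    
cap 24 [164.7 232.3] [ 0.613 -0.221  0.153]
```

The stroke counted (pin tip up to about 0.095). Second stroke.

Call:
{"api": "move_arm", "payload": {
  "series": [
    {"xyz":[0,0,-0.1],"roll":0,"hand":0},
    {"xyz":[0,0,0],"roll":0,"hand":0},
    {"xyz":[0,0,0.15],"roll":0,"hand":0},
    {"xyz":[0,0,0.15],"roll":0,"hand":0},
    {"xyz":[0,0,0.15],"roll":0,"hand":0},
    {"xyz":[0,0,0.15],"roll":0,"hand":0},
    {"xyz":[0,0,0.07],"roll":0,"hand":0}
  ]
}}

```text
time_s: 5.85
tool_pos: [0.6034, -0.2363, 0.1064]
orientation: [0.0, 0.981, 0.192, 0.001]
contact_force: [-2.9, 1.0, 12.9]
opening: -0.0005
finger_force: 6.6
```

Call:
{"api": "move_arm", "payload": {
  "series": [
    {"xyz":[0,0,0.03],"roll":0,"hand":0}
  ]
}}

```text
time_s: 5.95
tool_pos: [0.6035, -0.2363, 0.1058]
orientation: [0.001, 0.981, 0.192, 0.001]
contact_force: [-4.5, 1.8, 19.5]
opening: -0.0006
finger_force: 9.6
```

Call:
{"api": "move_arm", "payload": {
  "series": [
    {"xyz":[0,0,0.04],"roll":0,"hand":0}
  ]
}}

```text
time_s: 6.05
tool_pos: [0.6036, -0.2363, 0.1056]
orientation: [0.001, 0.981, 0.192, 0.001]
contact_force: [-9.0, 4.9, 29.9]
opening: -0.0003
finger_force: 14.6
```

Call:
{"api": "move_arm", "payload": {
  "series": [
    {"xyz":[0,0,-0.4],"roll":0,"hand":0},
    {"xyz":[0,0,-0.36],"roll":0,"hand":0},
    {"xyz":[0,0,0],"roll":0,"hand":0},
    {"xyz":[0,0,0],"roll":0,"hand":0},
    {"xyz":[0,0,0],"roll":0,"hand":0},
    {"xyz":[0,0,0],"roll":0,"hand":0}
  ]
}}

```text
time_s: 6.65
tool_pos: [0.6026, -0.2359, 0.1254]
orientation: [-0.0, 0.981, 0.192, -0.0]
contact_force: [-0.4, 0.1, -0.6]
opening: 0.0003
finger_force: 0.0
```

```bash
python3 pin.py side6
```

```text
yel 13 [178 239] [183 241] 0.106 [ 0.56  -0.207  0.094]
green 0    
cap 28 [164.4 232.5] [ 0.613 -0.22   0.158]
```

Working: the pin is now at about 0.10. Third stroke.

Call:
{"api": "move_arm", "payload": {
  "series": [
    {"xyz":[0,0,0.15],"roll":0,"hand":0},
    {"xyz":[0,0,0.15],"roll":0,"hand":0},
    {"xyz":[0,0,0.15],"roll":0,"hand":0},
    {"xyz":[0,0,0.15],"roll":0,"hand":0},
    {"xyz":[0,0,0.08],"roll":0,"hand":0},
    {"xyz":[0,0,0.04],"roll":0,"hand":0}
  ]
}}

```text
time_s: 7.3
tool_pos: [0.6033, -0.2362, 0.1057]
orientation: [0.0, 0.981, 0.192, 0.0]
contact_force: [-6.2, 2.6, 22.2]
opening: -0.0001
finger_force: 11.2
```

Call:
{"api": "move_arm", "payload": {
  "series": [
    {"xyz":[0,0,0.02],"roll":0,"hand":0}
  ]
}}

```text
time_s: 7.4
tool_pos: [0.6034, -0.2362, 0.1057]
orientation: [0.0, 0.981, 0.192, 0.001]
contact_force: [-7.2, 2.9, 22.0]
opening: 0.0002
finger_force: 10.8
```

Call:
{"api": "move_arm", "payload": {
  "series": [
    {"xyz":[0,0,-0.4],"roll":0,"hand":0},
    {"xyz":[0,0,-0.36],"roll":0,"hand":0},
    {"xyz":[0,0,0],"roll":0,"hand":0},
    {"xyz":[0,0,0],"roll":0,"hand":0},
    {"xyz":[0,0,0],"roll":0,"hand":0},
    {"xyz":[0,0,0],"roll":0,"hand":0}
  ]
}}

```text
time_s: 8.0
tool_pos: [0.6026, -0.2359, 0.126]
orientation: [-0.0, 0.981, 0.192, -0.0]
contact_force: [-0.2, 0.3, -1.1]
opening: 0.0002
finger_force: 0.0
```

```bash
python3 pin.py side7
```

```text
yel 16 [177 239] [183 242] 0.113 [ 0.559 -0.208  0.101]
green 0    
cap 29 [164.3 232.4] [ 0.616 -0.222  0.159]
```

Fourth stroke.

Call:
{"api": "move_arm", "payload": {
  "series": [
    {"xyz":[0,0,0.15],"roll":0,"hand":0},
    {"xyz":[0,0,0.15],"roll":0,"hand":0},
    {"xyz":[0,0,0.15],"roll":0,"hand":0},
    {"xyz":[0,0,0.15],"roll":0,"hand":0},
    {"xyz":[0,0,0.1],"roll":0,"hand":0},
    {"xyz":[0,0,0.05],"roll":0,"hand":0}
  ]
}}

```text
time_s: 8.65
tool_pos: [0.6033, -0.2363, 0.1057]
orientation: [0.0, 0.981, 0.192, 0.0]
contact_force: [-7.5, 3.5, 25.2]
opening: -0.0002
finger_force: 12.6
```

Call:
{"api": "move_arm", "payload": {
  "series": [
    {"xyz":[0,0,0.02],"roll":0,"hand":0}
  ]
}}

```text
time_s: 8.75
tool_pos: [0.6034, -0.2362, 0.1057]
orientation: [0.0, 0.981, 0.192, 0.001]
contact_force: [-7.4, 3.5, 24.1]
opening: 0.0001
finger_force: 12.0
```

Call:
{"api": "move_arm", "payload": {
  "series": [
    {"xyz":[0,0,-0.4],"roll":0,"hand":0},
    {"xyz":[0,0,-0.36],"roll":0,"hand":0},
    {"xyz":[0,0,0],"roll":0,"hand":0},
    {"xyz":[0,0,0],"roll":0,"hand":0},
    {"xyz":[0,0,0],"roll":0,"hand":0},
    {"xyz":[0,0,0],"roll":0,"hand":0}
  ]
}}

```text
time_s: 9.35
tool_pos: [0.6026, -0.2359, 0.1257]
orientation: [-0.0, 0.981, 0.192, -0.0]
contact_force: [-0.8, 0.2, -1.0]
opening: -0.0001
finger_force: 0.0
```

```bash
python3 pin.py side8
```

```text
yel 16 [174 240] [182 241] 0.122 [ 0.559 -0.207  0.109]
green 0    
cap 29 [164.3 232.4] [0.611 0.997 0.712]
```

```bash
python3 - <<'E'
import cv2,numpy as np
a=[cv2.resize(cv2.imread(f'pics/side{k}.png')[155:200,215:255],(390,440),interpolation=cv2.INTER_NEAREST) for k in(7,8)]
cv2.imwrite('pics/c8.png',np.hstack(a))
im=cv2.imread('pics/side8.png')
for v in range(170,190): print(v,im[v,239:243,::-1].tolist())
E
```

```text
170 [[215, 214, 209], [214, 213, 206], [215, 215, 208], [215, 214, 208]]
171 [[214, 213, 212], [214, 215, 208], [216, 213, 209], [214, 214, 207]]
172 [[215, 216, 213], [217, 217, 203], [216, 214, 198], [215, 214, 201]]
173 [[217, 219, 214], [222, 217, 187], [221, 216, 175], [215, 211, 184]]
174 [[213, 212, 199], [218, 209, 154], [220, 207, 137], [213, 202, 161]]
175 [[186, 185, 165], [198, 181, 121], [198, 182, 101], [196, 183, 141]]
176 [[157, 152, 131], [169, 152, 95], [173, 156, 90], [175, 165, 132]]
177 [[141, 133, 108], [154, 138, 82], [156, 140, 80], [170, 161, 131]]
178 [[138, 128, 104], [155, 138, 84], [155, 139, 80], [169, 161, 134]]
179 [[140, 132, 105], [155, 139, 88], [156, 140, 82], [168, 161, 133]]
180 [[140, 130, 107], [154, 139, 88], [155, 139, 84], [168, 160, 134]]
181 [[133, 128, 107], [147, 137, 89], [150, 139, 87], [161, 156, 134]]
182 [[129, 129, 113], [130, 133, 95], [129, 130, 88], [152, 153, 134]]
183 [[129, 136, 127], [120, 137, 113], [115, 133, 104], [138, 148, 134]]
184 [[142, 153, 150], [129, 146, 137], [121, 142, 131], [131, 146, 140]]
185 [[145, 154, 155], [138, 152, 150], [136, 151, 148], [136, 146, 145]]
186 [[135, 142, 144], [135, 142, 143], [132, 143, 141], [130, 136, 136]]
187 [[119, 122, 123], [122, 126, 124], [124, 127, 127], [115, 119, 118]]
188 [[114, 114, 113], [112, 116, 115], [112, 114, 114], [108, 112, 110]]
189 [[111, 116, 111], [113, 115, 114], [110, 113, 111], [104, 108, 107]]
```

View pics/c8.png

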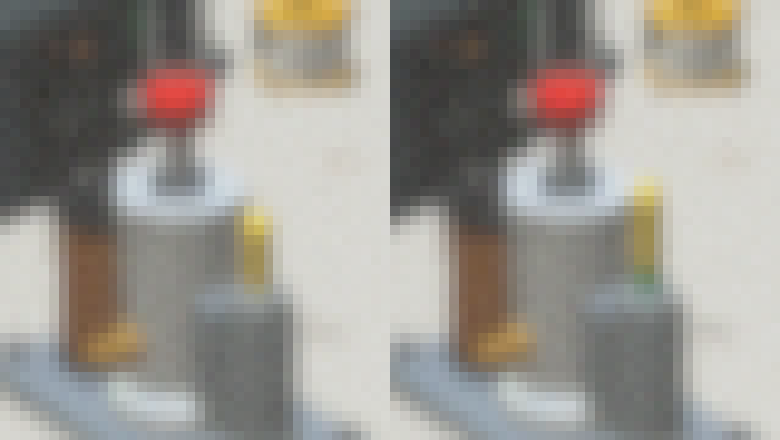

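The right half shows the pin long, with the green band at its foot (pixels 240-241, 182-184). Exposed length is about 10 rows, or roughly 42 mm, so it is fully out. Move clear.

Call:
{"api": "move_arm", "payload": {
  "series": [
    {"xyz":[0,0,-0.5],"roll":0,"hand":0},
    {"xyz":[0,0,-0.8],"roll":0,"hand":0},
    {"xyz":[0,0,-0.8],"roll":0,"hand":0},
    {"xyz":[0,0,-0.5],"roll":0,"hand":0},
    {"xyz":[0,0,0],"roll":0,"hand":0},
    {"xyz":[0,0,0],"roll":0,"hand":0},
    {"xyz":[0,0,0],"roll":0,"hand":0}
  ]
}}

```text
time_s: 10.1
tool_pos: [0.6024, -0.2358, 0.2032]
orientation: [-0.001, 0.981, 0.192, -0.001]
contact_force: [-0.7, -0.0, -0.6]
opening: -0.0001
finger_force: 0.0
```

```bash
python3 pin.py side9; python3 -c "
from cell import ctrl
s=ctrl.observe();print(s['tool_pos'],s['contact_force']);print(ctrl.close_job())"
```

```text
yel 16 [174 240] [182 241] 0.124 [ 0.559 -0.209  0.108]
green 0    
cap 31 [164.1 232.4] [ 0.739 -0.222  0.153]
[ 0.6024577  -0.23582414  0.20318556] [ 0.23011161 -0.17625178  0.12430836]
the job is handed in; nothing more can be done
None
```

The red-capped lubricator is primed: four full strokes popped its yellow pin fully out (tip at about 124 mm, green band showing), the plunger is back up, the arm is clear with no contact, and the job was handed in at about 10 s; I saw nothing else move but took no final check of the bystanders.

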